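# Load angle brackets from the belt into the inspection nests

### The arm

A 6-joint arm with a two-finger parallel gripper is mounted at the origin on the work surface. World frame = base frame: x ahead of the robot, y to its left, z up, the work surface at z = 0. Lengths are in m, angles in rad, forces in N, time in s.
With the tool pointing down it reaches from about 0.3 to 0.875 m from the base axis. Payload 6.4 kg.
Tool frame: the origin (TCP) lies midway between the tips of the shut fingers; the grasp point (between the pads) lies ctrl.grip_point_offset behind it (ctrl.grip_point_offset is the distance from the TCP to the grasp point, in m); z points along the fingers, y is the direction in which the jaws open and shut (so a half turn about z gives the same grasp; the last joint's range is limited). The gripper opens to 85 mm and grips with 20 to 120 N. Pads are 22 mm wide; open, the fingers measure 114 mm over their backs; the gripper's body (76 mm by 85 mm) begins 54 mm behind the grasp point. The pads swing forward as they close: fully open they stand 13 mm farther back than shut.
Start: joints at [-1.319, 0.181, 1.607, -0, 1.354, -0.206], TCP at [0.254, -0.516, 0.231] pointing down, gripper open.
Joint ranges: [-2.99, 2.99], [-0.89, 2.07], [0.3, 2.58], [-1.14, 4.28], [0, 2.63], [-3.12, 3.12]. Speed limits (rad/s): [2.57, 2.57, 3.01, 3.14, 3.14, 3.14].

### API

Orientations are given as a unit quaternion [w, x, y, z].
In Python, from bench import ctrl, viewer gives the robot as it stands.
- The arm moves only by the shell command python3 -m handwheel 'ROWS' [OPENING]. ROWS is JSON, a list of rows, each an object with "travel": the shift along the tool's x, y, z as a fraction of full scale, a list of three; "dr": the turn, a rotation vector about the tool's x, y, z as a fraction of full scale, a list of three. A call has 1 to 20 rows; each row shifts and turns the pose as measured when the row begins, along the tool's axes as they then stand; what a row does not reach is not made up. Full scale, the value 1, is 150 mm for a shift and 30 degrees for a turn. A row lasts 1/12 s, in which the tool goes at most 41.7 mm and 7.16 degrees, less where a joint would pass 70% of its speed; a pose out of reach is approached as far as the arm can. A call with a number of a shift or a turn outside -1 to 1 is refused whole. A call with a gripper value outside its range is refused whole. OPENING is the opening, from -1 (shut) to 1 (fully open), set as the call begins (- or left out, the last holds). The fingers move at their own pace and stop on an object; the grip force is fixed at half the most. Time passes only in rows, so rows that do not move let the fingers close. It gives the time, the measured TCP pose, the force and the opening at its end, in the units of the state.
- ctrl.get_obs(): the state, without advancing time (a new reading comes with each control period).
- viewer.camera(name): name is "scene" or "top" or "wrist"; returns the picture (384x512x3 uint8, red, green, blue); there is no depth.
- viewer.get_calibration(name): a dict with "camera_matrix" (3x3 intrinsics, pixels), "R" (3x3) and "t" (3): a world point X has camera coordinates R X + t. Camera axes: x right, y down, z forward; pixel columns grow to the right and rows downward; lengths in m; the calibration is good to about 2 mm. A picture is of the moment at which its call begins: read the wrist's pose just before it. get_calibration takes no time and is no camera call; for the wrist camera it gives the pose at the moment of the call.
- ctrl.hand_in(): hands the job in, once; it reports no verdict.
The state is a dict: "time_s": time; "q": joint angles; "dq": joint speeds; "joint_efforts": joint torques, N m; "eef_pos": TCP position; "eef_rot": TCP orientation; "wrist_force": force on the tool from outside, world axes, zero at the start; "torque": the same for the moment, N m; "opening": opening from 0.0 (shut) to 1.0 (fully open).
Only numpy, scipy, OpenCV 4.12 (cv2) and the standard library are available. Lean on these libraries where they do the work, as an engineer would, in place of code of your own. Each camera call takes 0.05 s, during which the arm holds its last target. There are 200 camera calls.

### The job

Take the three aluminium angle brackets off the conveyor belt, one after another, the longest first and the shortest last, and stand each on its foot, flat and lengthwise, in the black inspection nest of its own size (three holes to three yellow dots, two to two, one to one); either way round will do. Leave the brass bush, the red roller and the wrench where they lie.

Things in the scene. Friction and masses are not known exactly. Their poses are not given: they have to be found in the camera images.
- bracket_large_center (a point): The large bracket on the belt: aluminium L-shaped angle, 82 mm long (y), three dark holes in the foot. Foot 34 mm deep (x), 8 thick; upright wall 8 thick, full length, top 45 mm above the underside, on the foot's -x edge: its mid-plane is 13 mm to -x of this point. Point: over the middle of the foot, 22.5 mm above the underside. Grip it across the wall from above, one finger over the foot.
- bracket_medium_center (a point): The medium bracket on the belt: aluminium L-shaped angle, 64 mm long (y), two dark holes in the foot. Foot 34 mm deep (x), 8 thick; upright wall 8 thick, full length, top 45 mm above the underside, on the foot's -x edge: its mid-plane is 13 mm to -x of this point. Point: over the middle of the foot, 22.5 mm above the underside. Grip it across the wall from above, one finger over the foot.
- bracket_small_center (a point): The small bracket on the belt: aluminium L-shaped angle, 46 mm long (y), one dark hole in the foot. Foot 34 mm deep (x), 8 thick; upright wall 8 thick, full length, top 45 mm above the underside, on the foot's -x edge: its mid-plane is 13 mm to -x of this point. Point: over the middle of the foot, 22.5 mm above the underside. Grip it across the wall from above, one finger over the foot.
- nest_large: The large inspection nest: fixed shallow black tray on the table with three yellow dots on its floor. Pocket 48 mm (x) by 96 mm (its long axis, y) inside, walls 5 mm thick; floor 4 mm above the underside, rim 10 mm above it. Origin at the centre of its underside, on the table.
- nest_medium: The medium inspection nest: fixed shallow black tray on the table with two yellow dots on its floor. Pocket 48 mm (x) by 78 mm (its long axis, y) inside, walls 5 mm thick; floor 4 mm above the underside, rim 10 mm above it. Origin at the centre of its underside, on the table.
- nest_small: The small inspection nest: fixed shallow black tray on the table with one yellow dot on its floor. Pocket 48 mm (x) by 60 mm (its long axis, y) inside, walls 5 mm thick; floor 4 mm above the underside, rim 10 mm above it. Origin at the centre of its underside, on the table.
- bush: Bystander on the belt: brass flanged bush, 34 mm across, 26 mm tall. Origin at the centre of its underside.
- roller: Bystander on the belt: red plastic roller standing on end, 30 mm across, 30 mm tall. Origin at the centre of its underside.
- wrench: Bystander on the table beyond the nests: steel wrench lying flat, 170 mm long. Origin at its middle, on the underside.
Not all that is in view belongs to the job. Leave any turquoise look-alike of the part that bears bracket_small_center alone.

How it is judged:
By the outcome, as a careful person would: the job done as asked, in the order asked, and still so for the second after the job is handed in, with the robot touching nothing.
It also fails if it takes over 90 s, if anything falls off the work surface, if the arm or the gripper's body presses on something with over 40 N, if the wrist force passes 120 N, or if a joint passes its speed limit or range.

## Working session

There is one attempt and no reset: what is moved stays moved. The work goes in short steps, Python scripts to look and compute and a shell command to move; the robot and the scene stay as the last step left them, time stands still between calls to the robot, and variables do not carry over. Pictures are saved under pics/ and viewed, about 12 in all and at most 16, crops included, and the job is handed in when it is done.

```bash
ls; mkdir -p pics; python3 - <<'E'
from bench import ctrl, viewer
import cv2, numpy as np
o=ctrl.get_obs(); print(o['time_s'],o['eef_pos'],o['eef_rot'],o['opening'],ctrl.grip_point_offset)
for n in ('scene','top'):
    im=viewer.camera(n); cv2.imwrite(f'pics/{n}0.png',cv2.resize(im[:,:,::-1],(800,600),interpolation=cv2.INTER_CUBIC))
    c=viewer.get_calibration(n); print(n,np.round(c['camera_matrix'],2).tolist(),np.round(c['R'],4).tolist(),np.round(c['t'],4).tolist())
E
```

```text
pics
0.0 [ 0.25401413 -0.51521618  0.23035692] [-8.99329635e-04  9.73914302e-01  2.26914353e-01 -1.75650818e-05] 0.9969709049478062 0.0187
scene [[455.27, 0.0, 251.25], [0.0, 455.27, 194.48], [0.0, 0.0, 1.0]] [[-0.8737, 0.4864, -0.0097], [0.374, 0.6588, -0.6528], [-0.3112, -0.574, -0.7575]] [0.5021, -0.2344, 1.4974]
top [[430.06, 0.0, 250.63], [0.0, 430.06, 194.09], [0.0, 0.0, 1.0]] [[-0.0039, -1.0, -0.001], [-0.9947, 0.004, -0.103], [0.103, 0.0006, -0.9947]] [0.1076, 0.608, 1.3608]
```

View pics/scene0.png

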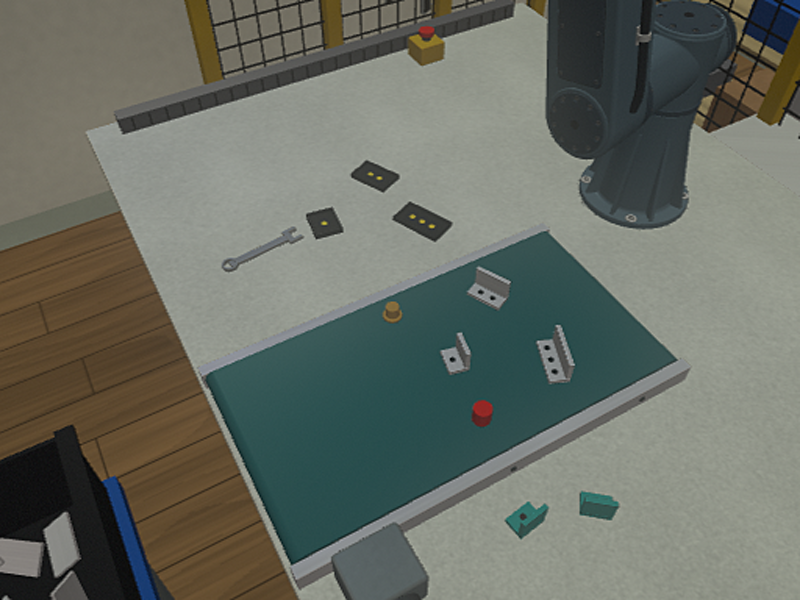

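View pics/top0.png

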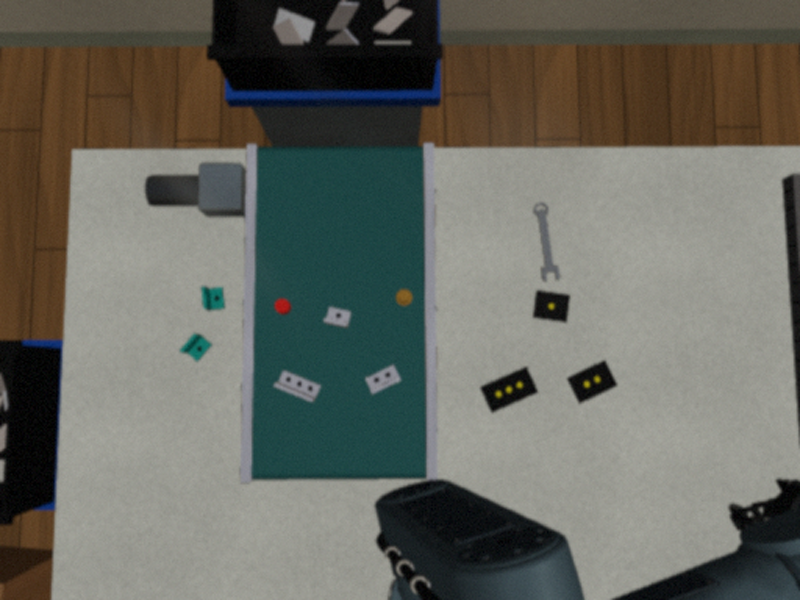

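Candidates, in scene 800x600 px:
- Large: the 3-hole aluminium bracket at (555,355).
- Medium: the 2-hole bracket at (490,287).
- Small: the 1-hole aluminium bracket at (458,354). The turquoise ones at (527,518) and (599,505) are look-alikes on the table and stay put.

Nests by dots: large (421,221), medium (375,176), small (324,222). I'll fit silhouettes in both views.

```bash
cat > h.py <<'E'
from bench import ctrl, viewer
import cv2, numpy as np
from scipy.optimize import minimize
from scipy.spatial.transform import Rotation as Ro
def proj(X,c):
    P=np.asarray(X)@np.array(c['R']).T+np.array(c['t']); P=P@np.array(c['camera_matrix']).T
    return P[:,:2]/P[:,2:]
def box(x0,x1,y0,y1,z0,z1): return np.array([[x,y,z] for x in(x0,x1) for y in(y0,y1) for z in(z0,z1)])
def bracket(L): return [box(-.017,.017,-L/2,L/2,0,.008),box(-.017,-.009,-L/2,L/2,0,.045)]
def nest(L): return [box(-.029,.029,-L/2-.005,L/2+.005,0,.010)]
S=8
def render(parts,p,z,c,roi):
    x0,y0,x1,y1=roi; m=np.zeros(((y1-y0)*S,(x1-x0)*S),np.uint8)
    R=Ro.from_euler('z',p[2]).as_matrix()
    for b in parts:
        uv=(proj(b@R.T+[p[0],p[1],z],c)+.5-[x0,y0])*S
        cv2.fillConvexPoly(m,cv2.convexHull(np.round(uv*16).astype(np.int32)),1,shift=4)
    return cv2.resize(m.astype(np.float32),(x1-x0,y1-y0),interpolation=cv2.INTER_AREA)
def fit(parts,z,views,p0,flips=(0,)):
    """views: list of (mask,cal,roi)"""
    best=None
    for f in flips:
        def cost(p): return sum(((render(parts,p,z,c,r)-m)**2).sum() for m,c,r in views)
        s=minimize(cost,np.array(p0)+[0,0,f],method='Nelder-Mead',options=dict(initial_simplex=np.array(p0)+[0,0,f]+np.array([[0,0,0],[.008,0,0],[0,.008,0],[0,0,.25]]),xatol=1e-4,fatol=.01))
        if best is None or s.fun<best.fun: best=s
    return best
def back(uv,z,c):
    K,R,t=map(np.array,(c['camera_matrix'],c['R'],c['t']))
    d=R.T@np.linalg.solve(K,[uv[0],uv[1],1]); o=-R.T@t
    return o+d*(z-o[2])/d[2]
E
python3 - <<'E'
from h import *
ims={n:viewer.camera(n) for n in('scene','top')}; cal={n:viewer.get_calibration(n) for n in ims}
old=cv2.imread('pics/top0.png'); new=cv2.resize(ims['top'][:,:,::-1],(800,600),interpolation=cv2.INTER_CUBIC)
print('change',np.abs(old.astype(int)-new)[280:410,240:440].mean())
T={'L':((298,386),(555,355),.082),'M':((383,379),(490,287),.064),'S':((338,316),(458,354),.046)}
N={'L':((509,389),(421,221),.096),'M':((592,381),(375,176),.078),'S':((551,306),(324,222),.060)}
def mk(n,c,dark):
    x,y=(np.array(c)*.64).astype(int); r=(x-26,y-26,x+26,y+26); p=ims[n][r[1]:r[3],r[0]:r[2]].astype(np.float32)
    if dark:
        g=p[:,:,2]; m=np.clip((np.median(g)-g)/(np.median(g)-30),0,1)  # blue: dots too dark
    else:
        g=p[:,:,0]; m=(g>85).astype(np.float32)
    k,lab,st,ce=cv2.connectedComponentsWithStats((m>.5).astype(np.uint8)); j=1+np.argmin(np.linalg.norm(ce[1:]-26,axis=1)+1e3*(st[1:,4]<40))
    b=(lab==j).astype(np.uint8); b=cv2.morphologyEx(b,cv2.MORPH_CLOSE,np.ones((5,5)))
    return b.astype(np.float32),cal[n],r
for k,(t,s,L) in N.items():
    v=[mk('top',t,1),mk('scene',s,1)]; p=back(np.array(t)*.64,.01,cal['top'])
    f=fit(nest(L),0,v,[p[0],p[1],0],(-1.2,-.5,.0,.5,1.2)); print('nest',k,np.round(f.x,4),round(f.fun,1),[a[0].sum() for a in v])
for k,(t,s,L) in T.items():
    v=[mk('top',t,0),mk('scene',s,0)]; p=back(np.array(t)*.64,.05,cal['top'])
    for z in(.02,.03,.04,.05,.06):
        f=fit(bracket(L),z,v,[p[0],p[1],0],np.arange(0,6.2,.7)); print(k,z,np.round(f.x,4),round(f.fun,1),[a[0].sum() for a in v])
E
```

```text
change 2.028179487179487
nest L [ 0.4308 -0.1383  0.4118] 43.7 [np.float32(586.0), np.float32(504.0)]
nest M [ 0.4465 -0.3114  0.4451] 40.7 [np.float32(495.0), np.float32(351.0)]
nest S [ 0.6052 -0.2313 -0.157 ] 37.8 [np.float32(378.0), np.float32(318.0)]
L 0.02 [0.4275 0.2826 5.859 ] 269.4 [np.float32(328.0), np.float32(542.0)]
L 0.03 [0.4338 0.2875 5.8503] 177.2 [np.float32(328.0), np.float32(542.0)]
L 0.04 [ 0.4388  0.2917 -0.4134] 82.3 [np.float32(328.0), np.float32(542.0)]
L 0.05 [0.4423 0.2946 5.8738] 47.3 [np.float32(328.0), np.float32(542.0)]
L 0.06 [ 0.4463  0.2984 -0.4392] 137.5 [np.float32(328.0), np.float32(542.0)]
M 0.02 [0.4396 0.1052 6.6866] 327.6 [np.float32(234.0), np.float32(454.0)]
M 0.03 [0.4489 0.1152 6.6145] 225.4 [np.float32(234.0), np.float32(454.0)]
M 0.04 [0.4533 0.1214 0.3887] 102.5 [np.float32(234.0), np.float32(454.0)]
M 0.05 [0.4549 0.1241 6.7047] 32.1 [np.float32(234.0), np.float32(454.0)]
M 0.06 [0.4582 0.1271 0.3622] 132.5 [np.float32(234.0), np.float32(454.0)]
S 0.02 [0.5675 0.199  6.0071] 216.0 [np.float32(161.0), np.float32(296.0)]
S 0.03 [ 0.5727  0.2054 -0.301 ] 155.2 [np.float32(161.0), np.float32(296.0)]
S 0.04 [0.5775 0.2117 5.9874] 81.2 [np.float32(161.0), np.float32(296.0)]
S 0.05 [ 0.5804  0.2156 -0.25  ] 34.5 [np.float32(161.0), np.float32(296.0)]
S 0.06 [ 0.5825  0.2193 -0.3003] 95.5 [np.float32(161.0), np.float32(296.0)]
```

```bash
cat > plan.py <<'E'
import sys,json
from h import *
B={'L':(.442,.2943,-.411),'M':(.4548,.1239,.41),'S':(.5803,.2152,-.27)}
N={'L':(.4308,-.1383,.4118),'M':(.4465,-.3114,.4451),'S':(.6052,-.2313,-.157)}
def wall(c): return np.array([c[0]-.013*np.cos(c[2]),c[1]-.013*np.sin(c[2])]),c[2]
def go(xy,psi,z):
    o=ctrl.get_obs(); w,x,y,zq=np.array(o['eef_rot']).ravel()[:4]
    R=Ro.from_quat([x,y,zq,w]); M=R.as_matrix()
    d=(psi-np.arctan2(M[1,1],M[0,1])+np.pi/2)%np.pi-np.pi/2
    yt=np.array([np.cos(psi),np.sin(psi),0]); yt*=np.sign(yt@(Ro.from_euler('z',d).as_matrix()@M[:,1]))
    zt=np.array([0,0,-1.]); Mt=np.stack([np.cross(yt,zt),yt,zt],1)
    rv=(R.inv()*Ro.from_matrix(Mt)).as_rotvec()/np.radians(30)
    t=Mt.T@(np.array([*xy,z])-o['eef_pos'])/.15
    print('t%.2f'%o['time_s'],np.round(o['eef_pos'],4),'dr',np.round(rv,3),'then travel',np.round(t,3),'F',np.round(o['wrist_force'],1),'op',np.round(o['opening'],3),'q',np.round(o['q'],2))
if __name__=='__main__':
    k,z=sys.argv[1:3]; c=(B if k[0]=='B' else N)[k[1]]
    if len(sys.argv)>3: c=json.loads(sys.argv[3])
    go(*wall(c),float(z))
E
python3 plan.py BL 0.21
```

```text
t0.20 [ 0.2541 -0.5154  0.2307] dr [-2.000e-03 -1.000e-03 -1.341e+00] then travel [ 5.449 -1.095  0.138] F [ 0.1 -0.6 -0.6] op 1.0 q [-1.32  0.18  1.61  0.    1.35 -0.21]
```

```bash
python3 -m handwheel '[{"travel":[0,0,0],"dr":[0,0,-0.19]},{"travel":[0,0,0],"dr":[0,0,-0.19]},{"travel":[0,0,0],"dr":[0,0,-0.19]},{"travel":[0,0,0],"dr":[0,0,-0.19]},{"travel":[0,0,0],"dr":[0,0,-0.19]},{"travel":[0,0,0],"dr":[0,0,-0.19]},{"travel":[0,0,0],"dr":[0,0,-0.19]}]' 0.2; python3 plan.py BL 0.21
python3 -m handwheel '[{"travel":[0.25,-0.05,0.006],"dr":[0,0,0]},{"travel":[0.25,-0.05,0.006],"dr":[0,0,0]},{"travel":[0.25,-0.05,0.006],"dr":[0,0,0]},{"travel":[0.25,-0.05,0.006],"dr":[0,0,0]},{"travel":[0.25,-0.05,0.006],"dr":[0,0,0]},{"travel":[0.25,-0.05,0.006],"dr":[0,0,0]},{"travel":[0.25,-0.05,0.006],"dr":[0,0,0]},{"travel":[0.25,-0.05,0.006],"dr":[0,0,0]},{"travel":[0.25,-0.05,0.006],"dr":[0,0,0]},{"travel":[0.25,-0.05,0.006],"dr":[0,0,0]}]'; python3 plan.py BL 0.21
```

```text
time_s: 0.78
eef_pos: [0.2537, -0.5142, 0.2287]
eef_rot: [-0.002, 0.83, 0.558, 0.001]
wrist_force: [-0.2, -0.8, 0.7]
opening: 0.597
t0.78 [ 0.2537 -0.5142  0.2287] dr [-0.006 -0.008  0.046] then travel [ 5.443 -1.09   0.124] F [-0.2 -0.8  0.7] op 0.597 q [-1.32  0.18  1.61 -0.    1.35 -0.93]
time_s: 1.62
eef_pos: [0.3229, -0.1289, 0.2172]
eef_rot: [-0.003, 0.832, 0.555, 0.001]
wrist_force: [0.8, -1.0, 0.3]
opening: 0.599
t1.62 [ 0.3229 -0.1289  0.2172] dr [-0.008 -0.01   0.034] then travel [ 2.904 -0.486  0.048] F [ 0.8 -1.   0.3] op 0.599 q [-0.73 -0.37  2.14  0.    1.38 -0.34]
```

```bash
python3 -m handwheel '[{"travel":[0.25,-0.04,0],"dr":[0,0,0]},{"travel":[0.25,-0.04,0],"dr":[0,0,0]},{"travel":[0.25,-0.04,0],"dr":[0,0,0]},{"travel":[0.25,-0.04,0],"dr":[0,0,0]},{"travel":[0.25,-0.04,0],"dr":[0,0,0]},{"travel":[0.25,-0.04,0],"dr":[0,0,0]},{"travel":[0.25,-0.04,0],"dr":[0,0,0]},{"travel":[0.25,-0.04,0],"dr":[0,0,0]},{"travel":[0.25,-0.04,0],"dr":[0,0,0]},{"travel":[0.25,-0.04,0],"dr":[0,0,0]},{"travel":[0.2,-0.04,0],"dr":[0,0,0.02]},{"travel":[0.1,-0.03,0],"dr":[0,0,0.02]},{"travel":[0,0,0],"dr":[0,0,0]}]'; python3 plan.py BL 0.21
python3 - <<'E'
from h import *
c=viewer.get_calibration('wrist'); im=viewer.camera('wrist'); np.save('w1.npy',im); print({k:np.round(v,4).tolist() for k,v in c.items()})
import plan
im=im.copy()
for b in bracket(.082):
    x,y,a=plan.B['L']; uv=proj(b@Ro.from_euler('z',a).as_matrix().T+[x,y,.049],c)
    cv2.polylines(im,[cv2.convexHull(uv.astype(np.float32)).astype(np.int32)],True,(255,0,0),1)
cv2.imwrite('pics/w1.png',cv2.resize(im[:,:,::-1],(800,600)))
E
```

```text
time_s: 2.7
eef_pos: [0.4179, 0.316, 0.2207]
eef_rot: [-0.0, 0.836, 0.549, 0.005]
wrist_force: [-1.5, -1.4, 0.1]
opening: 0.599
t2.70 [0.4179 0.316  0.2207] dr [ 0.01  -0.018  0.005] then travel [-0.068  0.119  0.071] F [-1.5 -1.4  0.1] op 0.599 q [0.42 0.07 1.75 0.   1.31 0.83]
{'camera_matrix': [[338.6162, 0.0, 251.4026], [0.0, 338.6162, 192.3697], [0.0, 0.0, 1.0]], 'R': [[0.9178, -0.3971, 0.0054], [-0.3815, -0.8779, 0.2895], [-0.1102, -0.2678, -0.9572]], 't': [-0.2591, 0.4035, 0.5019]}
```

View pics/w1.png

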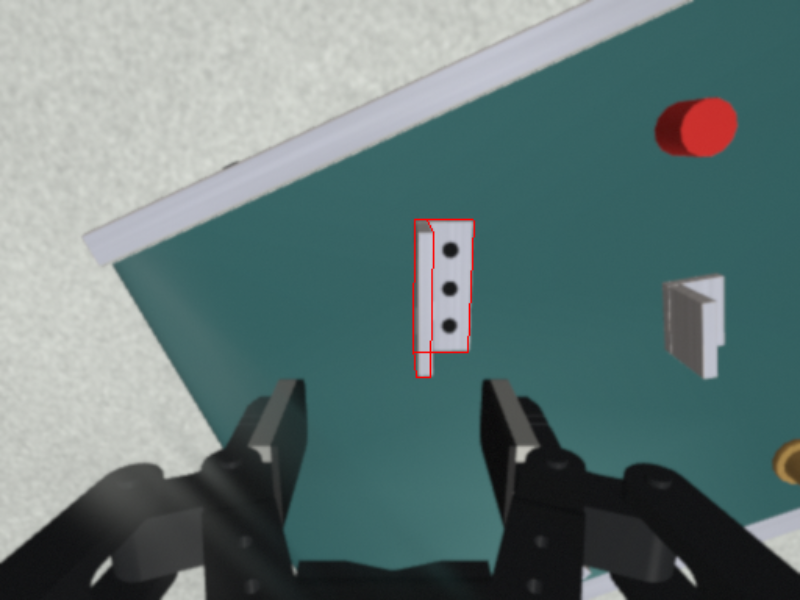

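The wrist picture shows the large three-hole bracket at about (445,290). The predicted outline lies on it to within about 1 px, so the choice and the pose hold. The roller, small bracket and bush are well clear.

```bash
python3 -m handwheel '[{"travel":[-0.034,0.06,0.03],"dr":[0.005,-0.009,0]},{"travel":[-0.034,0.06,0.03],"dr":[0.005,-0.009,0]},{"travel":[0,0,0.15],"dr":[0,0,0]},{"travel":[0,0,0.15],"dr":[0,0,0]},{"travel":[0,0,0.15],"dr":[0,0,0]},{"travel":[0,0,0.05],"dr":[0,0,0]},{"travel":[0,0,0],"dr":[0,0,0]}]'; python3 plan.py BL 0.065
```

```text
time_s: 3.33
eef_pos: [0.4344, 0.2855, 0.1332]
eef_rot: [0.002, 0.838, 0.546, -0.001]
wrist_force: [0.3, 0.3, -0.5]
opening: 0.601
t3.33 [0.4344 0.2855 0.1332] dr [ 0.005  0.008 -0.009] then travel [ 0.074 -0.063  0.455] F [ 0.3  0.3 -0.5] op 0.601 q [ 0.36  0.17  1.83 -0.01  1.14  0.77]
```

```bash
python3 -m handwheel '[{"travel":[0.037,-0.032,0.05],"dr":[0,0,0]},{"travel":[0.037,-0.032,0],"dr":[0,0,0]},{"travel":[0,0,0],"dr":[0,0,0]},{"travel":[0,0,0],"dr":[0,0,0]}]'; python3 plan.py BL 0.065
```

```text
time_s: 3.67
eef_pos: [0.4319, 0.2985, 0.1273]
eef_rot: [0.003, 0.839, 0.544, -0.0]
wrist_force: [-0.2, -0.3, -0.2]
opening: 0.604
t3.67 [0.4319 0.2985 0.1273] dr [ 0.008  0.006 -0.017] then travel [ 0.001 -0.013  0.415] F [-0.2 -0.3 -0.2] op 0.604 q [ 0.38  0.19  1.82 -0.01  1.13  0.8 ]
```

```bash
python3 -m handwheel '[{"travel":[0,-0.01,0.1],"dr":[0.005,0.005,-0.015]},{"travel":[0,-0.003,0.1],"dr":[0,0,0]},{"travel":[0,0,0.1],"dr":[0,0,0]},{"travel":[0,0,0.07],"dr":[0,0,0]},{"travel":[0,0,0.04],"dr":[0,0,0]},{"travel":[0,0,0],"dr":[0,0,0]},{"travel":[0,0,0],"dr":[0,0,0]}]'; python3 plan.py BL 0.065
```

```text
time_s: 4.25
eef_pos: [0.4351, 0.3035, 0.0705]
eef_rot: [0.002, 0.835, 0.55, 0.007]
wrist_force: [0.5, -1.0, 0.7]
opening: 0.602
t4.25 [0.4351 0.3035 0.0705] dr [ 0.021 -0.017  0.008] then travel [-0.037 -0.02   0.037] F [ 0.5 -1.   0.7] op 0.602 q [ 0.39  0.28  1.85 -0.    1.    0.79]
```

```bash
python3 -m handwheel '[{"travel":[-0.037,-0.02,0.035],"dr":[0.02,-0.017,0]},{"travel":[0,0,0],"dr":[0,0,0]},{"travel":[0,0,0],"dr":[0,0,0]}]'; python3 plan.py BL 0.065
```

```text
time_s: 4.5
eef_pos: [0.431, 0.2998, 0.0666]
eef_rot: [0.0, 0.835, 0.55, 0.001]
wrist_force: [0.8, -0.3, 0.2]
opening: 0.596
t4.50 [0.431  0.2998 0.0666] dr [ 0.003 -0.003  0.009] then travel [-0.004 -0.004  0.011] F [ 0.8 -0.3  0.2] op 0.596 q [ 0.38  0.28  1.85 -0.    1.    0.79]
```

```bash
python3 -m handwheel '[{"travel":[0,0,0],"dr":[0,0,0]},{"travel":[0,0,0],"dr":[0,0,0]},{"travel":[0,0,0],"dr":[0,0,0]},{"travel":[0,0,0],"dr":[0,0,0]},{"travel":[0,0,0],"dr":[0,0,0]},{"travel":[0,0,0],"dr":[0,0,0]},{"travel":[0,0,0],"dr":[0,0,0]},{"travel":[0,0,0],"dr":[0,0,0]},{"travel":[0,0,0],"dr":[0,0,0]},{"travel":[0,0,0],"dr":[0,0,0]}]' -1; python3 plan.py BL 0.065
python3 -m handwheel '[{"travel":[0,0,-0.05],"dr":[0,0,0]},{"travel":[0,0,-0.1],"dr":[0,0,0]},{"travel":[0,0,-0.15],"dr":[0,0,0]},{"travel":[0,0,-0.2],"dr":[0,0,0]},{"travel":[0,0,-0.2],"dr":[0,0,0]},{"travel":[0,0,-0.1],"dr":[0,0,0]},{"travel":[0,0,0],"dr":[0,0,0]}]';python3 plan.py NL 0.17
```

```text
time_s: 5.33
eef_pos: [0.4317, 0.3, 0.0679]
eef_rot: [0.001, 0.835, 0.55, 0.002]
wrist_force: [0.7, 0.2, -0.6]
opening: 0.078
t5.33 [0.4317 0.3    0.0679] dr [ 0.006 -0.005  0.008] then travel [-0.007 -0.009  0.019] F [ 0.7  0.2 -0.6] op 0.078 q [ 0.38  0.28  1.85 -0.    1.    0.79]
time_s: 5.92
eef_pos: [0.4287, 0.2989, 0.1928]
eef_rot: [-0.0, 0.835, 0.55, -0.001]
wrist_force: [0.9, 0.4, -1.6]
opening: 0.081
t5.92 [0.4287 0.2989 0.1928] dr [-0.005  0.002 -1.563] then travel [-2.676 -1.241  0.152] F [ 0.9  0.4 -1.6] op 0.081 q [ 0.38  0.1   1.77 -0.    1.27  0.79]
```

```bash
python3 -m handwheel '[{"travel":[0,0,0],"dr":[0,0,-0.1]},{"travel":[0,0,0],"dr":[0,0,-0.19]},{"travel":[0,0,0],"dr":[0,0,-0.19]},{"travel":[0,0,0],"dr":[0,0,-0.19]},{"travel":[0,0,0],"dr":[0,0,-0.19]},{"travel":[0,0,0],"dr":[0,0,-0.19]},{"travel":[0,0,0],"dr":[0,0,-0.19]},{"travel":[0,0,0],"dr":[0,0,-0.19]},{"travel":[0,0,0],"dr":[0,0,-0.1]},{"travel":[0,0,0],"dr":[0,0,0]}]'; python3 plan.py NL 0.19
python3 -m handwheel '[{"travel":[-0.1,-0.05,0],"dr":[0,0,0]},{"travel":[-0.2,-0.1,0],"dr":[0,0,0]},{"travel":[-0.22,-0.1,0],"dr":[0,0,0]},{"travel":[-0.22,-0.1,0],"dr":[0,0,0]},{"travel":[-0.22,-0.1,0],"dr":[0,0,0]},{"travel":[-0.22,-0.1,0],"dr":[0,0,0]},{"travel":[-0.22,-0.1,0],"dr":[0,0,0]},{"travel":[-0.22,-0.1,0],"dr":[0,0,0]},{"travel":[-0.22,-0.1,0],"dr":[0,0,0]},{"travel":[-0.2,-0.1,0],"dr":[0,0,0]},{"travel":[-0.1,-0.05,0],"dr":[0,0,0]},{"travel":[0,0,0],"dr":[0,0,0]}]'; python3 plan.py NL 0.19
```

```text
time_s: 6.75
eef_pos: [0.425, 0.2974, 0.1864]
eef_rot: [-0.003, 0.538, 0.843, -0.004]
wrist_force: [-0.8, 0.1, -1.7]
opening: 0.076
t6.75 [0.425  0.2974 0.1864] dr [-0.019 -0.001  0.043] then travel [-2.677 -1.214 -0.024] F [-0.8  0.1 -1.7] op 0.076 q [ 0.38  0.11  1.78 -0.    1.26 -0.05]
time_s: 7.75
eef_pos: [0.4156, -0.0705, 0.1802]
eef_rot: [-0.005, 0.546, 0.838, -0.006]
wrist_force: [-0.2, 0.4, -1.2]
opening: 0.081
t7.75 [ 0.4156 -0.0705  0.1802] dr [-0.03  -0.005  0.008] then travel [-0.455 -0.175 -0.065] F [-0.2  0.4 -1.2] op 0.081 q [-0.44 -0.11  2.02 -0.01  1.25 -0.86]
```

```bash
python3 -m handwheel '[{"travel":[-0.15,-0.06,0],"dr":[-0.03,0,0]},{"travel":[-0.15,-0.06,0],"dr":[0,0,0]},{"travel":[-0.1,-0.04,0],"dr":[0,0,0]},{"travel":[-0.05,-0.015,0],"dr":[0,0,0]},{"travel":[0,0,0],"dr":[0,0,0]},{"travel":[0,0,0],"dr":[0,0,0]}]'; python3 plan.py NL 0.12
python3 -c "
from h import *
cv2.imwrite('pics/w2.png',viewer.camera('wrist')[:,:,::-1])"
```

```text
time_s: 8.25
eef_pos: [0.4173, -0.1418, 0.1771]
eef_rot: [-0.004, 0.55, 0.835, 0.002]
wrist_force: [0.3, -0.5, -0.7]
opening: 0.077
t8.25 [ 0.4173 -0.1418  0.1771] dr [-0.    -0.016 -0.011] then travel [-0.014  0.005  0.381] F [ 0.3 -0.5 -0.7] op 0.077 q [-0.6  -0.07  1.98  0.    1.23 -1.01]
```

View pics/w2.png

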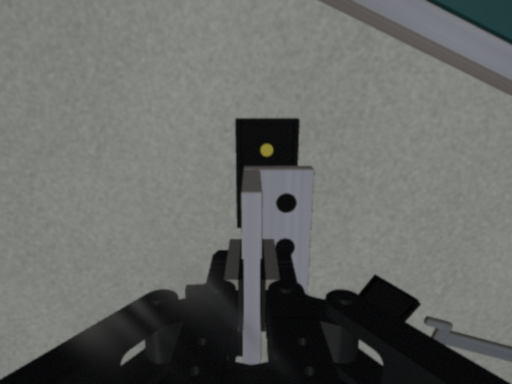

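The bracket sits square in the jaws and is parallel to the three-dot nest, whose dot shows at (267,150). I'll descend.

```bash
python3 -m handwheel '[{"travel":[-0.01,0,0.12],"dr":[0,-0.012,-0.01]},{"travel":[0,0,0.15],"dr":[0,0,0]},{"travel":[0,0,0.15],"dr":[0,0,0]},{"travel":[0,0,0.15],"dr":[0,0,0]},{"travel":[0,0,0.08],"dr":[0,0,0]},{"travel":[0,0,0],"dr":[0,0,0]},{"travel":[0,0,0],"dr":[0,0,0]}]'; python3 plan.py NL 0.04
```

```text
time_s: 8.88
eef_pos: [0.4197, -0.1343, 0.0773]
eef_rot: [0.0, 0.544, 0.839, 0.001]
wrist_force: [0.8, 0.0, -0.8]
opening: 0.076
t8.88 [ 0.4197 -0.1343  0.0773] dr [ 0.005 -0.002  0.014] then travel [-0.054 -0.03   0.249] F [ 0.8  0.  -0.8] op 0.076 q [-0.58  0.09  2.06  0.    0.99 -1.  ]
```

```bash
python3 -m handwheel '[{"travel":[-0.05,-0.025,0.06],"dr":[0,0,0.01]},{"travel":[0,0,0.08],"dr":[0,0,0]},{"travel":[0,0,0.07],"dr":[0,0,0]},{"travel":[0,0,0.04],"dr":[0,0,0]},{"travel":[0,0,0],"dr":[0,0,0]},{"travel":[0,0,0],"dr":[0,0,0]}]'; python3 plan.py NL 0.024
```

```text
time_s: 9.38
eef_pos: [0.4235, -0.1449, 0.042]
eef_rot: [0.005, 0.546, 0.838, 0.001]
wrist_force: [-0.1, -0.9, -2.1]
opening: 0.078
t9.38 [ 0.4235 -0.1449  0.042 ] dr [0.015 0.013 0.008] then travel [ 0.021 -0.025  0.12 ] F [-0.1 -0.9 -2.1] op 0.078 q [-0.6   0.17  2.06  0.    0.9  -1.02]
```

```bash
python3 -m handwheel '[{"travel":[0.02,-0.025,0.0],"dr":[0.015,0.012,0.006]},{"travel":[0,0,0],"dr":[0,0,0]},{"travel":[0,0,0],"dr":[0,0,0]}]'; python3 plan.py NL 0.024
python3 - <<'E'
from h import *
a=viewer.camera('top')[225:275,290:360]; b=viewer.camera('scene')[100:170,220:318]
cv2.imwrite('pics/p1.png',np.hstack([cv2.resize(x[:,:,::-1],(390,290),interpolation=cv2.INTER_CUBIC) for x in(a,b)]))
E
```

```text
time_s: 9.63
eef_pos: [0.4195, -0.1445, 0.0436]
eef_rot: [0.001, 0.547, 0.837, -0.0]
wrist_force: [-0.4, 0.0, -0.8]
opening: 0.076
t9.63 [ 0.4195 -0.1445  0.0436] dr [0.001 0.005 0.001] then travel [ 0.008 -0.001  0.13 ] F [-0.4  0.  -0.8] op 0.076 q [-0.6   0.17  2.06 -0.    0.91 -1.01]
```

View pics/p1.png

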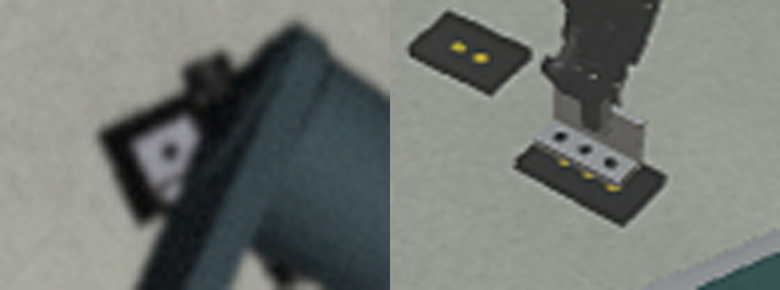

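Scene crop: the bracket hovers squarely over the three-dot nest (foot at (590,150), dots under it). Lower it.

```bash
python3 -m handwheel '[{"travel":[0.004,0,0.05],"dr":[0,0,0]},{"travel":[0,0,0.05],"dr":[0,0,0]},{"travel":[0,0,0.03],"dr":[0,0,0]},{"travel":[0,0,0],"dr":[0,0,0]},{"travel":[0,0,0],"dr":[0,0,0]}]'; python3 plan.py NL 0.024
```

```text
time_s: 10.15
eef_pos: [0.4215, -0.1453, 0.0272]
eef_rot: [0.003, 0.547, 0.837, -0.001]
wrist_force: [0.1, -0.6, -1.2]
opening: 0.078
t10.15 [ 0.4215 -0.1453  0.0272] dr [0.003 0.01  0.004] then travel [ 0.018 -0.011  0.021] F [ 0.1 -0.6 -1.2] op 0.078 q [-0.6   0.21  2.06 -0.    0.87 -1.01]
```

```bash
python3 -m handwheel '[{"travel":[0.018,-0.011,0.025],"dr":[0,0.01,0]},{"travel":[0,0,0],"dr":[0,0,0]},{"travel":[0,0,0],"dr":[0,0,0]}]'; python3 plan.py NL 0.023
```

```text
time_s: 10.4
eef_pos: [0.4233, -0.1468, 0.028]
eef_rot: [0.005, 0.547, 0.837, 0.0]
wrist_force: [0.2, 1.1, -2.6]
opening: 0.076
t10.40 [ 0.4233 -0.1468  0.028 ] dr [0.011 0.014 0.005] then travel [ 0.032 -0.019  0.033] F [ 0.2  1.1 -2.6] op 0.076 q [-0.6   0.21  2.06  0.    0.87 -1.02]
```

```bash
python3 -c "
from h import *
for i in range(4):
    viewer.camera('wrist'); o=ctrl.get_obs(); print(o['eef_pos'],o['wrist_force'])"
python3 -m handwheel '[{"travel":[0.01,-0.01,0.02],"dr":[0.01,0.01,0]},{"travel":[0,0,0.02],"dr":[0,0,0]},{"travel":[0,0,0],"dr":[0,0,0]}]'; python3 plan.py NL 0.023
```

```text
[ 0.42307281 -0.14654635  0.02768649] [ 0.45694187 -0.63389941 -1.13906034]
[ 0.42253556 -0.14619968  0.02725564] [ 0.04075578 -0.18501942 -0.32430198]
[ 0.422324   -0.14602614  0.02709014] [ 0.29297402 -0.63186981  0.8130389 ]
[ 0.42233678 -0.14604953  0.02710077] [ 0.38370488 -0.05577646 -0.60978293]
time_s: 10.85
eef_pos: [0.4227, -0.1462, 0.0277]
eef_rot: [-0.0, 0.546, 0.838, -0.0]
wrist_force: [0.3, 0.6, -1.4]
opening: 0.073
t10.85 [ 0.4227 -0.1462  0.0277] dr [-0.001  0.     0.007] then travel [ 0.027 -0.016  0.031] F [ 0.3  0.6 -1.4] op 0.073 q [-0.6   0.21  2.06 -0.    0.88 -1.01]
```

```bash
python3 -m handwheel '[{"travel":[0.015,-0.01,0.02],"dr":[0,0,0]},{"travel":[0.01,-0.01,0.025],"dr":[0,0,0]}]'; python3 plan.py NL 0.023
python3 - <<'E'
from h import *
b=viewer.camera('scene')[110:165,240:310]
cv2.imwrite('pics/p2.png',cv2.resize(b[:,:,::-1],(560,440),interpolation=cv2.INTER_CUBIC))
E
```

```text
time_s: 11.02
eef_pos: [0.4226, -0.1463, 0.0266]
eef_rot: [0.003, 0.546, 0.838, -0.0]
wrist_force: [-17.5, 15.7, 78.6]
opening: 0.08
t11.02 [ 0.4226 -0.1463  0.0266] dr [0.006 0.011 0.007] then travel [ 0.027 -0.015  0.024] F [-17.5  15.7  78.6] op 0.08 q [-0.6   0.21  2.06 -0.    0.86 -1.02]
```

View pics/p2.png

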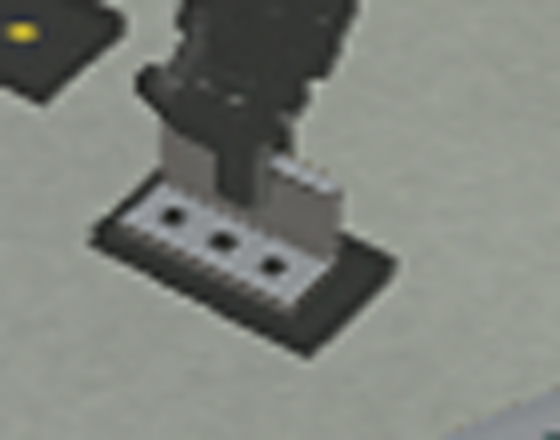

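Pressing gave 78 N, and the scene crop shows the bracket off towards the far end (left foot corner at (120,222) next to nest corner (95,235)). It is probably catching the rim. I'll lift, re-centre and measure.

```bash
python3 -m handwheel '[{"travel":[0,0,-0.05],"dr":[0,0,0]},{"travel":[0,0,-0.08],"dr":[0,0,0]},{"travel":[0.03,-0.015,0],"dr":[0.005,0.008,0.005]},{"travel":[0,0,0],"dr":[0,0,0]},{"travel":[0,0,0],"dr":[0,0,0]},{"travel":[0,0,0],"dr":[0,0,0]}]'; python3 plan.py NL 0.045
python3 - <<'E'
from h import *
b=viewer.camera('scene'); c=viewer.get_calibration('scene'); o=ctrl.get_obs(); np.save('s3.npy',b)
import plan
b=cv2.resize(b[105:165,240:310],(770,660),interpolation=cv2.INTER_CUBIC)
def dr(parts,p,z,col):
    for q in parts:
        uv=(proj(q@Ro.from_euler('z',p[2]).as_matrix().T+[p[0],p[1],z],c)+.5-[240,105])*11
        cv2.polylines(b,[cv2.convexHull(uv.astype(np.float32)).astype(np.int32)],True,col,1)
x,y,z=o['eef_pos']; a=.412
dr(nest(.096),plan.N['L'],0,(0,255,0)); dr(bracket(.082),(x+.013*np.cos(a),y+.013*np.sin(a),a),z-.019,(255,0,0))
cv2.imwrite('pics/p3.png',b[:,:,::-1])
E
```

```text
time_s: 11.57
eef_pos: [0.4164, -0.1411, 0.0447]
eef_rot: [-0.001, 0.547, 0.837, 0.0]
wrist_force: [0.3, 0.8, -2.1]
opening: 0.078
t11.57 [ 0.4164 -0.1411  0.0447] dr [-0.002 -0.004  0.002] then travel [-0.022  0.009 -0.002] F [ 0.3  0.8 -2.1] op 0.078 q [-0.6   0.16  2.07  0.    0.91 -1.01]
```

View pics/p3.png

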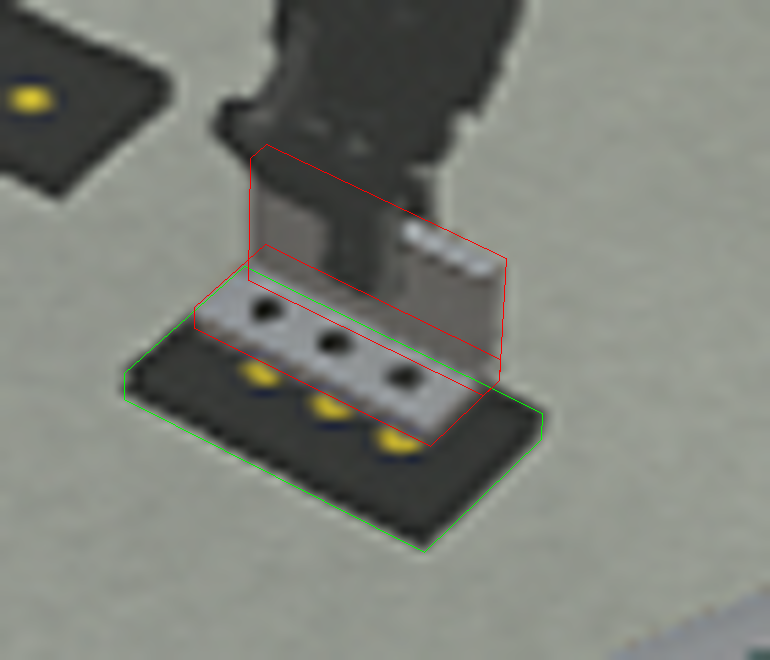

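```bash
python3 -m handwheel '[{"travel":[-0.022,0.009,0.02],"dr":[0,0,0]},{"travel":[0,0,0.03],"dr":[0,0,0]},{"travel":[0,0,0.02],"dr":[0,0,0]},{"travel":[0,0,0.0],"dr":[0,0,0]},{"travel":[0,0,0],"dr":[0,0,0]}]'; python3 plan.py NL 0.022
```

```text
time_s: 12.03
eef_pos: [0.4176, -0.143, 0.0305]
eef_rot: [-0.003, 0.547, 0.837, 0.0]
wrist_force: [-0.2, -0.4, -0.9]
opening: 0.078
t12.03 [ 0.4176 -0.143   0.0305] dr [-0.007 -0.011  0.001] then travel [-0.007  0.006  0.057] F [-0.2 -0.4 -0.9] op 0.078 q [-0.6   0.2   2.07  0.    0.89 -1.01]
```

```bash
python3 -m handwheel '[{"travel":[-0.005,0.004,0.02],"dr":[-0.007,-0.01,0]},{"travel":[0,0,0.02],"dr":[0,0,0]},{"travel":[0,0,0.015],"dr":[0,0,0]}]'; python3 plan.py NL 0.022
```

```text
time_s: 12.28
eef_pos: [0.4189, -0.1437, 0.0267]
eef_rot: [-0.002, 0.547, 0.837, -0.0]
wrist_force: [-14.7, 8.1, 39.1]
opening: 0.071
t12.28 [ 0.4189 -0.1437  0.0267] dr [-0.004 -0.005  0.004] then travel [0.001 0.001 0.032] F [-14.7   8.1  39.1] op 0.071 q [-0.6   0.21  2.07 -0.    0.87 -1.01]
```

```bash
cat > ov.py <<'E'
from h import *
import plan
def ov(fn,key,L,NL,dz,roi,s):
    b=viewer.camera('scene'); c=viewer.get_calibration('scene'); o=ctrl.get_obs(); x0,y0,x1,y1=roi
    b=cv2.resize(b[y0:y1,x0:x1],None,fx=s,fy=s,interpolation=cv2.INTER_CUBIC)
    def dr(parts,p,z,col):
        for q in parts:
            uv=(proj(q@Ro.from_euler('z',p[2]).as_matrix().T+[p[0],p[1],z],c)+.5-[x0,y0])*s
            cv2.polylines(b,[cv2.convexHull(uv.astype(np.float32)).astype(np.int32)],True,col,1)
    n=plan.N[key]; dr(nest(NL),n,0,(0,255,0)); dr(bracket(L),n,.004,(255,0,0))
    cv2.imwrite(fn,b[:,:,::-1])
E
python3 -c "
from ov import *
ov('pics/p4.png','L',.082,.096,0,(240,105,310,160),11)"
```

```text
(no output)
```

View pics/p4.png

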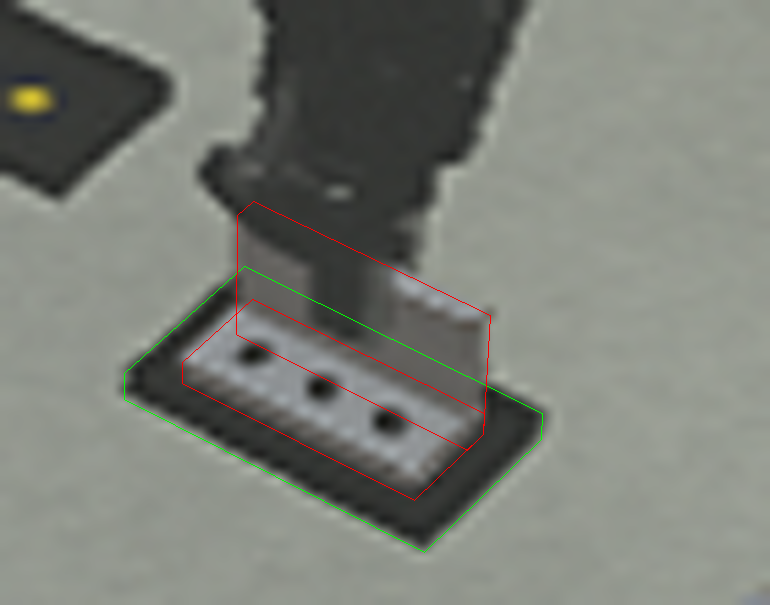

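Bracket image lies on the "seated in nest" outline (foot corners (182,365), (415,495)). It is seated, so release.

```bash
python3 -m handwheel '[{"travel":[0,0,-0.01],"dr":[0,0,0]},{"travel":[0,0,0],"dr":[0,0,0]},{"travel":[0,0,0],"dr":[0,0,0]},{"travel":[0,0,0],"dr":[0,0,0]},{"travel":[0,0,0],"dr":[0,0,0]},{"travel":[0,0,-0.03],"dr":[0,0,0]},{"travel":[0,0,-0.1],"dr":[0,0,0]},{"travel":[0,0,-0.2],"dr":[0,0,0]},{"travel":[0,0,-0.25],"dr":[0,0,0]},{"travel":[0,0,-0.25],"dr":[0,0,0]},{"travel":[0,0,-0.25],"dr":[0,0,0]},{"travel":[0,0,-0.1],"dr":[0,0,0]},{"travel":[0,0,0],"dr":[0,0,0]}]' 0; python3 plan.py BM 0.19
python3 -c "
from ov import *
ov('pics/p5.png','L',.082,.096,0,(240,105,310,160),9)"
```

```text
time_s: 13.42
eef_pos: [0.417, -0.1424, 0.2123]
eef_rot: [-0.004, 0.547, 0.837, -0.0]
wrist_force: [-0.1, -0.5, 0.6]
opening: 0.504
t13.42 [ 0.417  -0.1424  0.2123] dr [-0.009 -0.014  0.007] then travel [1.528 0.852 0.148] F [-0.1 -0.5  0.6] op 0.504 q [-0.6  -0.11  1.94 -0.    1.31 -1.01]
```

View pics/p5.png

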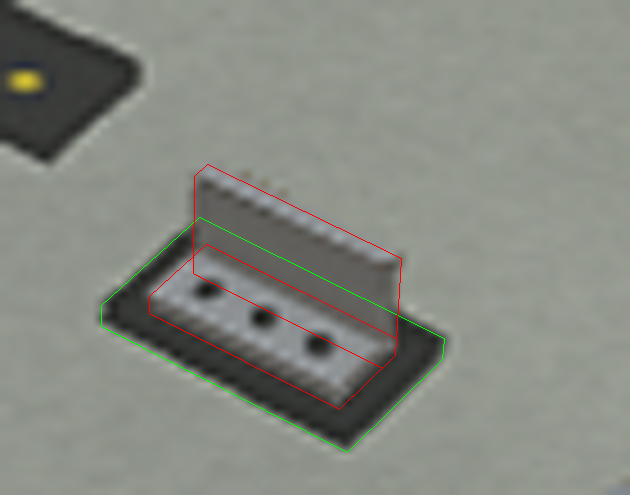

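Large bracket stands in its nest with a black margin all round (foot (150,300)–(385,370)). Medium next.

```bash
python3 -m handwheel '[{"travel":[0.1,0.06,0],"dr":[-0.009,-0.014,0.005]},{"travel":[0.22,0.12,0.02],"dr":[0,0,0]},{"travel":[0.22,0.12,0.02],"dr":[0,0,0]},{"travel":[0.22,0.12,0.02],"dr":[0,0,0]},{"travel":[0.22,0.12,0.02],"dr":[0,0,0]},{"travel":[0.22,0.12,0.02],"dr":[0,0,0]},{"travel":[0.18,0.11,0],"dr":[0,0,0]},{"travel":[0.1,0.06,0],"dr":[0,0,0]},{"travel":[0,0,0],"dr":[0,0,0]},{"travel":[0,0,0],"dr":[0,0,0]}]'; python3 plan.py BM 0.13
```

```text
time_s: 14.3
eef_pos: [0.4338, 0.1213, 0.1778]
eef_rot: [-0.011, 0.55, 0.835, -0.006]
wrist_force: [0.4, -0.4, -0.2]
opening: 0.501
t14.30 [0.4338 0.1213 0.1778] dr [-0.041 -0.021 -0.01 ] then travel [-0.04   0.049  0.319] F [ 0.4 -0.4 -0.2] op 0.501 q [ 0.01 -0.03  1.95  0.    1.25 -0.4 ]
```

```bash
python3 -m handwheel '[{"travel":[-0.04,0.049,0.03],"dr":[-0.04,-0.02,-0.01]},{"travel":[0,0,0],"dr":[0,0,0]},{"travel":[0,0,0],"dr":[0,0,0]},{"travel":[0,0,0],"dr":[0,0,0]}]'; python3 plan.py BM 0.13
python3 - <<'E'
from h import *
import plan
c=viewer.get_calibration('wrist'); im=viewer.camera('wrist').copy()
for b in bracket(.064):
    x,y,a=plan.B['M']; uv=proj(b@Ro.from_euler('z',a).as_matrix().T+[x,y,.049],c)
    cv2.polylines(im,[cv2.convexHull(uv.astype(np.float32)).astype(np.int32)],True,(255,0,0),1)
cv2.imwrite('pics/w3.png',im[:,:,::-1])
E
```

```text
time_s: 14.63
eef_pos: [0.4396, 0.1161, 0.1686]
eef_rot: [-0.004, 0.549, 0.836, -0.003]
wrist_force: [-0.0, -0.7, 0.3]
opening: 0.502
t14.63 [0.4396 0.1161 0.1686] dr [-0.018 -0.006 -0.003] then travel [0.007 0.027 0.257] F [-0.  -0.7  0.3] op 0.502 q [-0.   -0.02  1.95 -0.    1.21 -0.41]
```

View pics/w3.png

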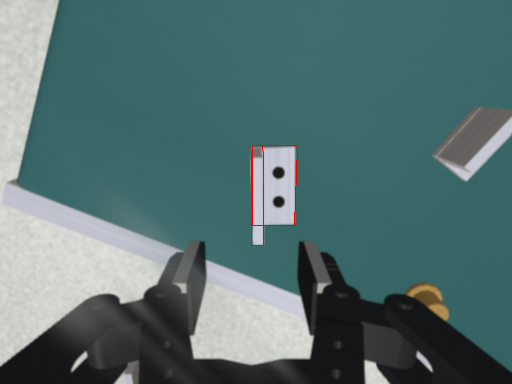

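The outline lies on the two-hole bracket at (272,190), the right one. Descend.

```bash
python3 -m handwheel '[{"travel":[0.007,0.025,0.05],"dr":[-0.015,0,0]},{"travel":[0,0,0.1],"dr":[0,0,0]},{"travel":[0,0,0.1],"dr":[0,0,0]},{"travel":[0,0,0.08],"dr":[0,0,0]},{"travel":[0,0,0.04],"dr":[0,0,0]},{"travel":[0,0,0],"dr":[0,0,0]},{"travel":[0,0,0],"dr":[0,0,0]}]'; python3 plan.py BM 0.068
```

```text
time_s: 15.27
eef_pos: [0.4445, 0.117, 0.1108]
eef_rot: [0.0, 0.551, 0.834, 0.002]
wrist_force: [0.1, 0.0, -1.1]
opening: 0.5
t15.27 [0.4445 0.117  0.1108] dr [ 0.007 -0.004 -0.014] then travel [ 0.015 -0.005  0.286] F [ 0.1  0.  -1.1] op 0.5 q [-0.    0.07  2.    0.    1.07 -0.41]
```

```bash
python3 -m handwheel '[{"travel":[0.015,-0.005,0.06],"dr":[0,0,-0.014]},{"travel":[0,0,0.1],"dr":[0,0,0]},{"travel":[0,0,0.1],"dr":[0,0,0]},{"travel":[0,0,0.06],"dr":[0,0,0]},{"travel":[0,0,0],"dr":[0,0,0]},{"travel":[0,0,0],"dr":[0,0,0]}]'; python3 plan.py BM 0.067
```

```text
time_s: 15.77
eef_pos: [0.4458, 0.1195, 0.0629]
eef_rot: [0.003, 0.548, 0.837, 0.004]
wrist_force: [-0.1, -0.3, -0.4]
opening: 0.502
t15.77 [0.4458 0.1195 0.0629] dr [0.02  0.001 0.003] then travel [ 0.003 -0.02  -0.027] F [-0.1 -0.3 -0.4] op 0.502 q [ 0.    0.16  2.02  0.    0.95 -0.41]
```

```bash
python3 -m handwheel '[{"travel":[0.003,-0.02,-0.025],"dr":[0.018,0,0]},{"travel":[0,0,0],"dr":[0,0,0]},{"travel":[0,0,0],"dr":[0,0,0]}]'; python3 plan.py BM 0.067
python3 -m handwheel '[{"travel":[0,0,0],"dr":[0,0,0]},{"travel":[0,0,0],"dr":[0,0,0]},{"travel":[0,0,0],"dr":[0,0,0]},{"travel":[0,0,0],"dr":[0,0,0]},{"travel":[0,0,0],"dr":[0,0,0]},{"travel":[0,0,0],"dr":[0,0,0]},{"travel":[0,0,0],"dr":[0,0,0]},{"travel":[0,0,0],"dr":[0,0,0]},{"travel":[0,0,0],"dr":[0,0,0]}]' -1; python3 plan.py BM 0.067
```

```text
time_s: 16.02
eef_pos: [0.4435, 0.1187, 0.0684]
eef_rot: [0.001, 0.548, 0.837, 0.0]
wrist_force: [0.9, -0.4, 0.3]
opening: 0.503
t16.02 [0.4435 0.1187 0.0684] dr [0.003 0.002 0.004] then travel [ 0.002 -0.003  0.01 ] F [ 0.9 -0.4  0.3] op 0.503 q [ 0.    0.15  2.02 -0.    0.97 -0.41]
time_s: 16.77
eef_pos: [0.4448, 0.1187, 0.0703]
eef_rot: [0.002, 0.547, 0.837, 0.001]
wrist_force: [0.3, 0.1, 0.6]
opening: 0.076
t16.77 [0.4448 0.1187 0.0703] dr [0.009 0.005 0.004] then travel [ 0.005 -0.012  0.022] F [0.3 0.1 0.6] op 0.076 q [ 0.    0.15  2.02 -0.    0.97 -0.41]
```

```bash
python3 -m handwheel '[{"travel":[0,0,-0.05],"dr":[0,0,0]},{"travel":[0,0,-0.1],"dr":[0,0,0]},{"travel":[0,0,-0.18],"dr":[0,0,0]},{"travel":[0,0,-0.2],"dr":[0,0,0]},{"travel":[0,0,-0.2],"dr":[0,0,0]},{"travel":[0,0,-0.1],"dr":[0,0,-0.03]},{"travel":[0,0,0],"dr":[0,0,-0.02]}]';python3 plan.py NM 0.19
```

```text
time_s: 17.35
eef_pos: [0.4412, 0.1187, 0.2002]
eef_rot: [-0.001, 0.536, 0.844, -0.001]
wrist_force: [0.4, -0.6, -1.4]
opening: 0.078
t17.35 [0.4412 0.1187 0.2002] dr [-0.003 -0.001 -0.012] then travel [-2.603 -1.289  0.068] F [ 0.4 -0.6 -1.4] op 0.078 q [ 0.   -0.06  1.92 -0.    1.28 -0.44]
```

```bash
python3 -m handwheel '[{"travel":[-0.1,-0.05,0],"dr":[0,0,-0.01]},{"travel":[-0.2,-0.1,0],"dr":[0,0,0]},{"travel":[-0.23,-0.115,0],"dr":[0,0,0]},{"travel":[-0.23,-0.115,0],"dr":[0,0,0]},{"travel":[-0.23,-0.115,0],"dr":[0,0,0]},{"travel":[-0.23,-0.115,0],"dr":[0,0,0]},{"travel":[-0.23,-0.115,0],"dr":[0,0,0]},{"travel":[-0.23,-0.115,0],"dr":[0,0,0]},{"travel":[-0.23,-0.115,0],"dr":[0,0,0]},{"travel":[-0.2,-0.1,0],"dr":[0,0,0]},{"travel":[-0.1,-0.05,0],"dr":[0,0,0]},{"travel":[0,0,0],"dr":[0,0,0]}]';python3 plan.py NM 0.19
```

```text
time_s: 18.35
eef_pos: [0.4304, -0.2655, 0.192]
eef_rot: [-0.003, 0.53, 0.848, 0.001]
wrist_force: [-1.1, 0.4, -0.8]
opening: 0.077
t18.35 [ 0.4304 -0.2655  0.192 ] dr [-0.002 -0.012  0.014] then travel [-0.322 -0.121  0.013] F [-1.1  0.4 -0.8] op 0.077 q [-0.79  0.07  1.81  0.    1.26 -1.24]
```

```bash
python3 -m handwheel '[{"travel":[-0.12,-0.04,0],"dr":[0,-0.01,0.01]},{"travel":[-0.1,-0.04,0],"dr":[0,0,0]},{"travel":[-0.05,-0.02,0.1],"dr":[0,0,0]},{"travel":[-0.02,0,0.15],"dr":[0,0,0]},{"travel":[0,0,0.15],"dr":[0,0,0]},{"travel":[0,0,0.15],"dr":[0,0,0]},{"travel":[0,0,0.1],"dr":[0,0,0]},{"travel":[0,0,0],"dr":[0,0,0]},{"travel":[0,0,0],"dr":[0,0,0]}]';python3 plan.py NM 0.05
```

```text
time_s: 19.1
eef_pos: [0.434, -0.309, 0.0853]
eef_rot: [-0.005, 0.532, 0.847, 0.002]
wrist_force: [-0.1, -0.4, -0.4]
opening: 0.076
t19.10 [ 0.434  -0.309   0.0853] dr [-0.004 -0.019  0.007] then travel [-0.05  -0.019  0.235] F [-0.1 -0.4 -0.4] op 0.076 q [-0.84  0.28  1.82  0.    1.06 -1.29]
```

```bash
python3 -m handwheel '[{"travel":[-0.05,-0.019,0.06],"dr":[-0.004,-0.018,0.005]},{"travel":[0,0,0.09],"dr":[0,0,0]},{"travel":[0,0,0.07],"dr":[0,0,0]},{"travel":[0,0,0],"dr":[0,0,0]},{"travel":[0,0,0],"dr":[0,0,0]},{"travel":[0,0,0],"dr":[0,0,0]}]';python3 plan.py NM 0.05
```

```text
time_s: 19.6
eef_pos: [0.4374, -0.3172, 0.0556]
eef_rot: [0.002, 0.532, 0.847, -0.0]
wrist_force: [-0.6, 0.3, -1.0]
opening: 0.075
t19.60 [ 0.4374 -0.3172  0.0556] dr [0.003 0.007 0.008] then travel [ 0.009 -0.015  0.037] F [-0.6  0.3 -1. ] op 0.075 q [-0.85  0.33  1.82  0.    0.99 -1.3 ]
```

```bash
python3 -m handwheel '[{"travel":[0.008,-0.014,0.04],"dr":[0,0.005,0.006]},{"travel":[0,0,0.04],"dr":[0,0,0]},{"travel":[0,0,0.04],"dr":[0,0,0]},{"travel":[0,0,0],"dr":[0,0,0]},{"travel":[0,0,0],"dr":[0,0,0]}]';python3 plan.py NM 0.028
```

```text
time_s: 20.02
eef_pos: [0.4362, -0.3182, 0.0384]
eef_rot: [0.003, 0.533, 0.846, -0.0]
wrist_force: [-0.1, -0.4, -0.5]
opening: 0.08
t20.02 [ 0.4362 -0.3182  0.0384] dr [0.006 0.01  0.002] then travel [ 0.011 -0.005  0.069] F [-0.1 -0.4 -0.5] op 0.08 q [-0.85  0.36  1.83  0.    0.95 -1.3 ]
```

```bash
python3 -m handwheel '[{"travel":[0.01,-0.005,0.02],"dr":[0.006,0.01,0]},{"travel":[0,0,0.025],"dr":[0,0,0]},{"travel":[0,0,0.02],"dr":[0,0,0]},{"travel":[0,0,0.015],"dr":[0,0,0]}]';python3 plan.py NM 0.028
python3 -c "
from ov import *
ov('pics/p6.png','M',.064,.078,0,(215,90,275,135),11)"
```

```text
time_s: 20.35
eef_pos: [0.435, -0.3175, 0.0292]
eef_rot: [-0.001, 0.533, 0.846, -0.0]
wrist_force: [-13.6, 13.7, 46.7]
opening: 0.076
t20.35 [ 0.435  -0.3175  0.0292] dr [-0.002 -0.003  0.003] then travel [0.004 0.    0.008] F [-13.6  13.7  46.7] op 0.076 q [-0.85  0.38  1.83 -0.    0.94 -1.3 ]
```

View pics/p6.png

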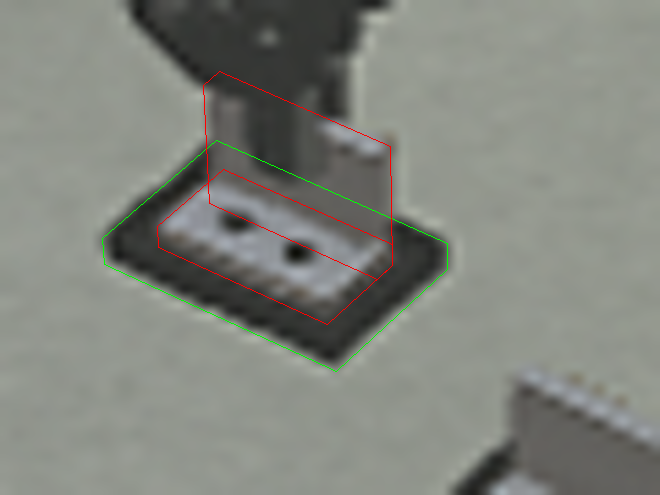

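Same picture as the large one: the medium bracket lies on the seated outline, and the contact height agrees too (implied belt height 0.045 in both cases). Release and rise.

```bash
python3 -m handwheel '[{"travel":[0,0,-0.01],"dr":[0,0,0]},{"travel":[0,0,0],"dr":[0,0,0]},{"travel":[0,0,0],"dr":[0,0,0]},{"travel":[0,0,0],"dr":[0,0,0]},{"travel":[0,0,0],"dr":[0,0,0]},{"travel":[0,0,-0.03],"dr":[0,0,0]},{"travel":[0,0,-0.1],"dr":[0,0,0]},{"travel":[0,0,-0.2],"dr":[0,0,0]},{"travel":[0,0,-0.25],"dr":[0,0,0]},{"travel":[0,0,-0.25],"dr":[0,0,0]},{"travel":[0,0,-0.25],"dr":[0,0,0]},{"travel":[0,0,-0.1],"dr":[0,0,0.1]},{"travel":[0,0,0],"dr":[0,0,0.2]},{"travel":[0,0,0],"dr":[0,0,0.2]},{"travel":[0,0,0],"dr":[0,0,0.2]},{"travel":[0,0,0],"dr":[0,0,0.2]},{"travel":[0,0,0],"dr":[0,0,0.2]},{"travel":[0,0,0],"dr":[0,0,0.2]},{"travel":[0,0,0],"dr":[0,0,0.1]},{"travel":[0,0,0],"dr":[0,0,0]}]' 0;python3 plan.py BS 0.2
```

```text
time_s: 22.07
eef_pos: [0.4344, -0.3167, 0.2185]
eef_rot: [-0.001, 0.812, 0.584, -0.001]
wrist_force: [-0.4, 0.2, -0.5]
opening: 0.495
t22.07 [ 0.4344 -0.3167  0.2185] dr [-0.006 -0.002 -0.101] then travel [ 3.677 -0.095  0.123] F [-0.4  0.2 -0.5] op 0.495 q [-0.85  0.11  1.71 -0.    1.32 -0.53]
```

```bash
python3 -m handwheel '[{"travel":[0,0,0],"dr":[0,0,-0.1]},{"travel":[0.1,0,0],"dr":[0,0,0]},{"travel":[0.2,-0.005,0.008],"dr":[0,0,0]},{"travel":[0.25,-0.007,0.008],"dr":[0,0,0]},{"travel":[0.25,-0.007,0.008],"dr":[0,0,0]},{"travel":[0.25,-0.007,0.008],"dr":[0,0,0]},{"travel":[0.25,-0.007,0.008],"dr":[0,0,0]},{"travel":[0.25,-0.007,0.008],"dr":[0,0,0]},{"travel":[0.25,-0.007,0.008],"dr":[0,0,0]},{"travel":[0.25,-0.007,0.008],"dr":[0,0,0]},{"travel":[0.25,-0.007,0.008],"dr":[0,0,0]},{"travel":[0.25,-0.007,0.008],"dr":[0,0,0]},{"travel":[0.25,-0.007,0.008],"dr":[0,0,0]},{"travel":[0.25,-0.007,0.008],"dr":[0,0,0]},{"travel":[0.2,-0.005,0],"dr":[0,0,0]},{"travel":[0.1,0,0],"dr":[0,0,0]},{"travel":[0,0,0],"dr":[0,0,0]}]';python3 plan.py BS 0.2
```

```text
time_s: 23.48
eef_pos: [0.5511, 0.2055, 0.2046]
eef_rot: [-0.003, 0.792, 0.61, 0.001]
wrist_force: [-0.1, 0.0, -0.6]
opening: 0.502
t23.48 [0.5511 0.2055 0.2046] dr [-0.007 -0.009  0.023] then travel [0.114 0.084 0.03 ] F [-0.1  0.  -0.6] op 0.502 q [0.15 0.23 1.6  0.01 1.31 0.41]
```

```bash
python3 -m handwheel '[{"travel":[0.06,0.04,0.05],"dr":[-0.007,-0.009,0.015]},{"travel":[0.04,0.035,0.1],"dr":[0,0,0]},{"travel":[0,0,0.1],"dr":[0,0,0]},{"travel":[0,0,0],"dr":[0,0,0]},{"travel":[0,0,0],"dr":[0,0,0]},{"travel":[0,0,0],"dr":[0,0,0]}]';python3 plan.py BS 0.13
python3 - <<'E'
from h import *
import plan
c=viewer.get_calibration('wrist'); im=viewer.camera('wrist').copy()
for b in bracket(.046):
    x,y,a=plan.B['S']; uv=proj(b@Ro.from_euler('z',a).as_matrix().T+[x,y,.047],c)
    cv2.polylines(im,[cv2.convexHull(uv.astype(np.float32)).astype(np.int32)],True,(255,0,0),1)
cv2.imwrite('pics/w4.png',im[:,:,::-1])
E
```

```text
time_s: 23.98
eef_pos: [0.563, 0.2195, 0.1667]
eef_rot: [0.0, 0.793, 0.61, -0.001]
wrist_force: [-0.9, -0.4, 0.1]
opening: 0.501
t23.98 [0.563  0.2195 0.1667] dr [-0.002  0.003  0.02 ] then travel [0.003 0.032 0.244] F [-0.9 -0.4  0.1] op 0.501 q [ 0.18  0.31  1.59 -0.    1.25  0.44]
```

View pics/w4.png

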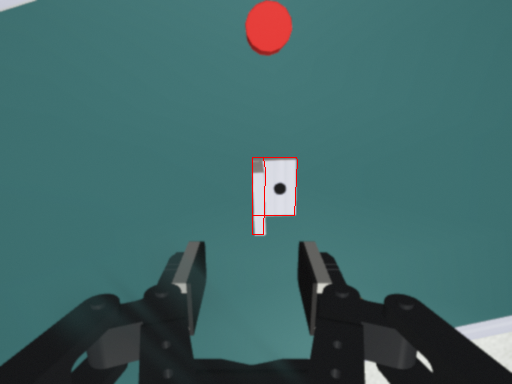

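The one-hole aluminium bracket at (274,190) lies on its outline. The roller is at (268,27), well clear. Descend.

```bash
python3 -m handwheel '[{"travel":[0.003,0.03,0.05],"dr":[0,0,0.018]},{"travel":[0,0,0.12],"dr":[0,0,0]},{"travel":[0,0,0.12],"dr":[0,0,0]},{"travel":[0,0,0.1],"dr":[0,0,0]},{"travel":[0,0,0.04],"dr":[0,0,0]},{"travel":[0,0,0],"dr":[0,0,0]},{"travel":[0,0,0],"dr":[0,0,0]}]';python3 plan.py BS 0.066
```

```text
time_s: 24.62
eef_pos: [0.5734, 0.2168, 0.1056]
eef_rot: [0.003, 0.797, 0.603, 0.004]
wrist_force: [-0.2, 0.8, 0.4]
opening: 0.503
t24.62 [0.5734 0.2168 0.1056] dr [ 0.019 -0.006 -0.01 ] then travel [ 0.002 -0.039  0.264] F [-0.2  0.8  0.4] op 0.503 q [ 0.17  0.39  1.61 -0.    1.13  0.44]
```

```bash
python3 -m handwheel '[{"travel":[0.002,-0.035,0.03],"dr":[0.018,-0.005,-0.008]},{"travel":[0,0,0.09],"dr":[0,0,0]},{"travel":[0,0,0.09],"dr":[0,0,0]},{"travel":[0,0,0.06],"dr":[0,0,0]},{"travel":[0,0,0],"dr":[0,0,0]},{"travel":[0,0,0],"dr":[0,0,0]}]';python3 plan.py BS 0.066
```

```text
time_s: 25.12
eef_pos: [0.57, 0.2189, 0.0638]
eef_rot: [0.001, 0.796, 0.605, 0.002]
wrist_force: [0.2, 0.2, 0.0]
opening: 0.495
t25.12 [0.57   0.2189 0.0638] dr [ 0.007 -0.004 -0.002] then travel [-0.006 -0.014 -0.015] F [0.2 0.2 0. ] op 0.495 q [0.17 0.45 1.63 0.   1.06 0.44]
```

```bash
python3 -m handwheel '[{"travel":[-0.006,-0.014,-0.012],"dr":[0.006,0,0]},{"travel":[0,0,0],"dr":[0,0,0]},{"travel":[0,0,0],"dr":[0,0,0]},{"travel":[0,0,0],"dr":[0,0,0]},{"travel":[0,0,0],"dr":[0,0,0]},{"travel":[0,0,0],"dr":[0,0,0]},{"travel":[0,0,0],"dr":[0,0,0]},{"travel":[0,0,0],"dr":[0,0,0]},{"travel":[0,0,0],"dr":[0,0,0]},{"travel":[0,0,0],"dr":[0,0,0]}]' -1; python3 plan.py BS 0.066
python3 -m handwheel '[{"travel":[0,0,-0.05],"dr":[0,0,0]},{"travel":[0,0,-0.1],"dr":[0,0,0]},{"travel":[0,0,-0.18],"dr":[0,0,0]},{"travel":[0,0,-0.2],"dr":[0,0,0]},{"travel":[0,0,-0.2],"dr":[0,0,0]},{"travel":[0,0,-0.1],"dr":[0,0,-0.1]},{"travel":[0,0,0],"dr":[0,0,-0.12]},{"travel":[0,0,0],"dr":[0,0,0]}]';python3 plan.py NS 0.19
```

```text
time_s: 25.95
eef_pos: [0.568, 0.2187, 0.0667]
eef_rot: [-0.0, 0.796, 0.605, 0.002]
wrist_force: [0.0, -0.3, -1.7]
opening: 0.082
t25.95 [0.568  0.2187 0.0667] dr [ 0.003 -0.005 -0.002] then travel [-0.001 -0.002  0.005] F [ 0.  -0.3 -1.7] op 0.082 q [0.17 0.44 1.63 0.   1.06 0.44]
time_s: 26.62
eef_pos: [0.5665, 0.2182, 0.1992]
eef_rot: [-0.001, 0.759, 0.652, 0.0]
wrist_force: [0.5, -0.3, -1.5]
opening: 0.083
t26.62 [0.5665 0.2182 0.1992] dr [-0.002 -0.003  0.011] then travel [-2.919  0.637  0.061] F [ 0.5 -0.3 -1.5] op 0.083 q [0.17 0.28 1.55 0.   1.31 0.32]
```

```bash
python3 -m handwheel '[{"travel":[-0.1,0.02,0],"dr":[0,0,0.01]},{"travel":[-0.2,0.04,0],"dr":[0,0,0]},{"travel":[-0.24,0.052,0],"dr":[0,0,0]},{"travel":[-0.24,0.052,0],"dr":[0,0,0]},{"travel":[-0.24,0.052,0],"dr":[0,0,0]},{"travel":[-0.24,0.052,0],"dr":[0,0,0]},{"travel":[-0.24,0.052,0],"dr":[0,0,0]},{"travel":[-0.24,0.052,0],"dr":[0,0,0]},{"travel":[-0.24,0.052,0],"dr":[0,0,0]},{"travel":[-0.24,0.052,0],"dr":[0,0,0]},{"travel":[-0.24,0.052,0],"dr":[0,0,0]},{"travel":[-0.2,0.04,0],"dr":[0,0,0]},{"travel":[-0.1,0.02,0],"dr":[0,0,0]},{"travel":[0,0,0],"dr":[0,0,0]}]';python3 plan.py NS 0.19
```

```text
time_s: 27.78
eef_pos: [0.5819, -0.2212, 0.196]
eef_rot: [-0.003, 0.767, 0.641, 0.0]
wrist_force: [0.5, -0.3, 0.2]
opening: 0.079
t27.78 [ 0.5819 -0.2212  0.196 ] dr [-0.009 -0.009 -0.041] then travel [-0.042  0.077  0.04 ] F [ 0.5 -0.3  0.2] op 0.079 q [-0.55  0.32  1.51  0.    1.32 -0.38]
```

```bash
python3 -m handwheel '[{"travel":[-0.02,0.035,0.05],"dr":[-0.009,-0.009,-0.03]},{"travel":[-0.02,0.035,0.1],"dr":[0,0,0]},{"travel":[0,0,0.15],"dr":[0,0,0]},{"travel":[0,0,0.15],"dr":[0,0,0]},{"travel":[0,0,0.15],"dr":[0,0,0]},{"travel":[0,0,0.1],"dr":[0,0,0]},{"travel":[0,0,0],"dr":[0,0,0]},{"travel":[0,0,0],"dr":[0,0,0]}]';python3 plan.py NS 0.05
```

```text
time_s: 28.45
eef_pos: [0.5924, -0.2227, 0.0829]
eef_rot: [-0.001, 0.762, 0.648, 0.0]
wrist_force: [0.5, -0.3, -0.5]
opening: 0.08
t28.45 [ 0.5924 -0.2227  0.0829] dr [-0.002 -0.003 -0.008] then travel [-0.043  0.007  0.22 ] F [ 0.5 -0.3 -0.5] op 0.08 q [-0.55  0.47  1.56  0.    1.12 -0.39]
```

```bash
python3 -m handwheel '[{"travel":[-0.04,0.006,0.06],"dr":[0,0,-0.006]},{"travel":[0,0,0.09],"dr":[0,0,0]},{"travel":[0,0,0.08],"dr":[0,0,0]},{"travel":[0,0,0.02],"dr":[0,0,0]},{"travel":[0,0,0],"dr":[0,0,0]},{"travel":[0,0,0],"dr":[0,0,0]}]';python3 plan.py NS 0.0257
```

```text
time_s: 28.95
eef_pos: [0.5944, -0.2283, 0.0444]
eef_rot: [0.001, 0.76, 0.65, 0.001]
wrist_force: [-0.5, -0.4, -1.1]
opening: 0.08
t28.95 [ 0.5944 -0.2283  0.0444] dr [ 0.005 -0.     0.003] then travel [-0.008 -0.013  0.124] F [-0.5 -0.4 -1.1] op 0.08 q [-0.55  0.53  1.56  0.    1.05 -0.4 ]
```

```bash
python3 -m handwheel '[{"travel":[-0.008,-0.012,0.03],"dr":[0.005,0,0.003]},{"travel":[0,0,0.03],"dr":[0,0,0]},{"travel":[0,0,0.02],"dr":[0,0,0]},{"travel":[0,0,0],"dr":[0,0,0]},{"travel":[0,0,0],"dr":[0,0,0]}]';python3 plan.py NS 0.0257
```

```text
time_s: 29.37
eef_pos: [0.5932, -0.2303, 0.0328]
eef_rot: [0.001, 0.761, 0.649, 0.0]
wrist_force: [-0.2, -0.3, -0.4]
opening: 0.078
t29.37 [ 0.5932 -0.2303  0.0328] dr [ 0.005  0.002 -0.001] then travel [ 0.006 -0.007  0.047] F [-0.2 -0.3 -0.4] op 0.078 q [-0.56  0.54  1.57 -0.    1.03 -0.4 ]
```

```bash
python3 -m handwheel '[{"travel":[0.005,-0.006,0.02],"dr":[0.004,0,0]},{"travel":[0,0,0.025],"dr":[0,0,0]},{"travel":[0,0,0.015],"dr":[0,0,0]}]';python3 plan.py NS 0.0257
python3 -c "
from ov import *
ov('pics/p7.png','S',.046,.060,0,(180,110,240,160),11)"
```

```text
time_s: 29.62
eef_pos: [0.5931, -0.2298, 0.0243]
eef_rot: [0.001, 0.761, 0.649, -0.0]
wrist_force: [-4.2, 4.2, 36.6]
opening: 0.078
t29.62 [ 0.5931 -0.2298  0.0243] dr [ 0.004  0.004 -0.002] then travel [ 0.002 -0.006 -0.01 ] F [-4.2  4.2 36.6] op 0.078 q [-0.56  0.56  1.57 -0.    1.02 -0.4 ]
```

View pics/p7.png

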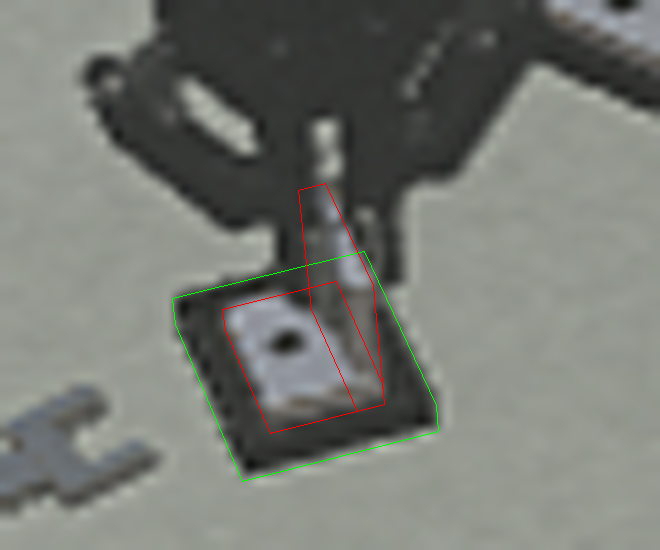

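Contact at 0.024 (expected 0.026), and the small bracket lies on the seated outline with a margin all round. Release, rise, and check all three. The retreat stays straight up, clear of the wrench.

```bash
python3 -m handwheel '[{"travel":[0,0,-0.01],"dr":[0,0,0]},{"travel":[0,0,0],"dr":[0,0,0]},{"travel":[0,0,0],"dr":[0,0,0]},{"travel":[0,0,0],"dr":[0,0,0]},{"travel":[0,0,0],"dr":[0,0,0]},{"travel":[0,0,-0.03],"dr":[0,0,0]},{"travel":[0,0,-0.1],"dr":[0,0,0]},{"travel":[0,0,-0.2],"dr":[0,0,0]},{"travel":[0,0,-0.25],"dr":[0,0,0]},{"travel":[0,0,-0.25],"dr":[0,0,0]},{"travel":[0,0,-0.25],"dr":[0,0,0]},{"travel":[0,0,-0.1],"dr":[0,0,0]},{"travel":[0.1,0,0],"dr":[0,0,0]},{"travel":[0.2,0,0],"dr":[0,0,0]},{"travel":[0.2,0,0],"dr":[0,0,0]},{"travel":[0.2,0,0],"dr":[0,0,0]},{"travel":[0.1,0,0],"dr":[0,0,0]},{"travel":[0,0,0],"dr":[0,0,0]},{"travel":[0,0,0],"dr":[0,0,0]},{"travel":[0,0,0],"dr":[0,0,0]}]' 0
python3 - <<'E'
from h import *
a=viewer.camera('scene')[80:290,130:400]
cv2.imwrite('pics/p8.png',cv2.resize(a[:,:,::-1],(771,600),interpolation=cv2.INTER_CUBIC))
E
```

```text
time_s: 31.33
eef_pos: [0.6094, -0.1007, 0.2077]
eef_rot: [-0.002, 0.761, 0.649, -0.001]
wrist_force: [0.2, -0.8, 0.2]
opening: 0.501
```

View pics/p8.png

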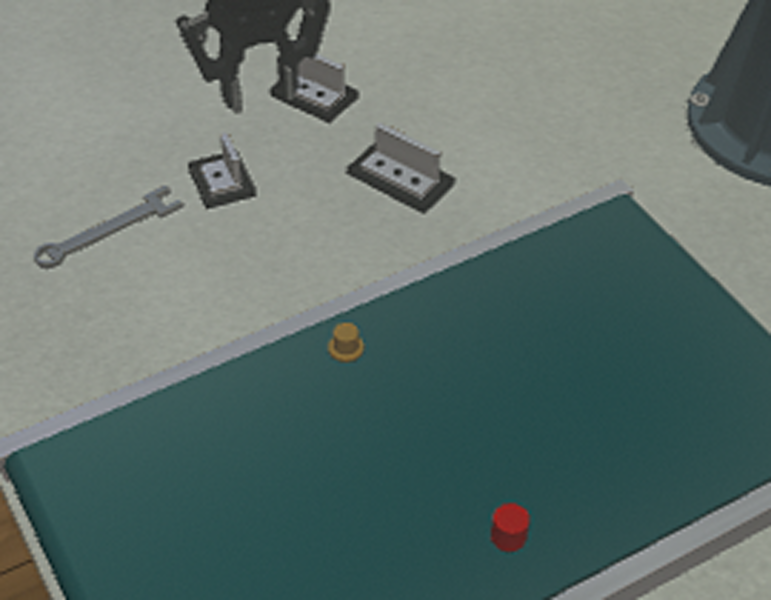

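All three brackets stand in their nests: small (222,178), medium (318,92), large (402,168). The bush (346,342), the roller (510,527) and the wrench (105,228) are where they were. The gripper is free, 0.2 m up.

```bash
python3 -c "
from bench import ctrl
print(ctrl.hand_in())"
```

```text
the job is handed in; nothing more can be done
None
```

I took the three brackets off the belt in the order large, medium, small. I stood each on its foot, lengthwise, in the nest of its own size and handed in at about 31 s.

**Last checks:** the final scene picture shows all three upright inside the nest rims. The bush, roller, wrench and turquoise look-alikes were never approached. The first three look unmoved; the turquoise parts were outside that last picture. The gripper was open and clear at z ≈ 0.21 m.

**What disagreed or went wrong:**
- **First lowering of the large bracket:** it ended about 5 mm off-centre and met the nest with a wrist force of about 80 N (limit 120 N). I lifted, re-centred and set it down again at about 42 N.
- **Belt height:** the silhouette fit gave about 0.049 m. The contact heights at the nests implied about 0.045 m (large and medium) and 0.047 m (small), so I judged seating by contact and picture.
- **Flatness:** I checked it only by eye, against the seated outlines drawn on the pictures. The near foot corner of each bracket showed about 1 to 2 camera pixels short of its outline, which I put down to its shaded front face.

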